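Scan the grain sample cups

TASK

Slide the reference tile off the scanner glass and park it squarely on its dark mat, and slide every grain sample cup on the bench so that it is wholly on the glass; keep the tile and the cups flat on the bench all the way (never lift or tip them) and do not disturb the other things lying around. Only when all that is in place, slide the control box's dust cover fully open, press the button right down, and slide the cover fully shut again. At the end the tile must still be on its mat and the cups on the glass.

Things in the scene. Friction and masses are not known exactly. Their poses are not given: they have to be found in the camera images.
- scan_glass: the scanner's white frosted square glass, 240 x 240 mm, set level with the bench (things slide on and off freely), with a 15 mm flush wooden frame around it. Origin: the centre of the glass; x and y run along its edges
- park_mat: the dark mat for the reference tile, 150 mm (its x) by 120 mm (its y), flush with the bench, no edge to climb. Origin: its centre. It lies left or right of the glass
- ref_tile: the reference tile: a white tile in a black holder 120 mm (its x) by 90 mm (its y), 14 mm high to the tile's face, with an upright aluminium handle bar on its centre, 60 mm long (along x), 14 mm thick (along y), its top 50 mm above the underside; about 0.3 kg. Origin: centre of its underside. It starts on the glass
- cup0: a round aluminium grain sample cup, 80 mm across and 24 mm high, with a black upright knob 18 mm across and 32 mm high on its centre (knob from 24 to 56 mm above the bench); about 0.2 kg, glass floor, closed lid. Origin: centre of its underside. There are two to four cups on the bench (an absent one is None); they are all alike
- cup1: a round aluminium grain sample cup, 80 mm across and 24 mm high, with a black upright knob 18 mm across and 32 mm high on its centre (knob from 24 to 56 mm above the bench); about 0.2 kg, glass floor, closed lid. Origin: centre of its underside. There are two to four cups on the bench (an absent one is None); they are all alike
- cup2: a round aluminium grain sample cup, 80 mm across and 24 mm high, with a black upright knob 18 mm across and 32 mm high on its centre (knob from 24 to 56 mm above the bench); about 0.2 kg, glass floor, closed lid. Origin: centre of its underside. There are two to four cups on the bench (an absent one is None); they are all alike
- cup3: a round aluminium grain sample cup, 80 mm across and 24 mm high, with a black upright knob 18 mm across and 32 mm high on its centre (knob from 24 to 56 mm above the bench); about 0.2 kg, glass floor, closed lid. Origin: centre of its underside. There are two to four cups on the bench (an absent one is None); they are all alike
- control_box: the scanner's control box, fixed to the bench, 110 mm (its x) by 190 mm (its y) and 40 mm high; the other side of the glass from the mat. Origin: centre of its underside. The button stands on its top at x 0, y -45 mm of the box; the dust cover slides along its y
- dust_cover (a joint): how far the dust cover is slid open along the box's +y, in m: 0 shut (over the button), 0.085 fully open at its stop. Rubs with about 2 N and stays where it is left
- cover_grip (a point): middle of the top of the cover's black grip, 104 mm above the bench; moves with the cover; shut, it is straight above the button. The grip is an upright bar 45 mm long along the box's x, 14 mm thick along its y and 32 mm high, standing on the cover's flat plate (76 mm along x by 64 mm along y, its top 72 mm above the bench)
- scan_button (a joint): how far the button is pressed, in m: 0 free, 0.006 fully down; springs back by itself; about 5 N to press fully
- scan_button_top (a point): centre of the top of the round steel button, 32 mm across, 62 mm above the bench when free; hidden under the cover while that is shut
- seed_jar: bystander: small closed jar, 44 mm across, 60 mm high. Origin: centre of its underside
- brass_weight: bystander: brass weight, 42 mm across, 52 mm high. Origin: centre of its underside
- spatula: bystander: spatula about 180 mm long and under 60 mm wide, origin near its middle, lying to the right
- sieve: bystander: steel sieve pan, 150 mm across, 40 mm high, beyond the glass. Origin: centre of its underside
- beaker: bystander: glass beaker, 70 mm across, 85 mm high, at the back. Origin: centre of its underside
- wash_bottle: bystander: white bottle, 66 mm across, 170 mm high, at the back. Origin: centre of its underside
- seed_tray: bystander: small white tray 110 x 80 x 30 mm (x, y, z), to the left. Origin: centre of its underside
Things that resemble listed ones, but are neither listed nor needed, are in the scene too. Leave any blue or red look-alike of the cup0 alone.

How it is judged:
By the outcome, as a careful person would: the job done as asked, in the order asked, and still so for the second after the job is handed in, with the robot touching nothing.
Of cup0, cup1, cup2, cup3 only 2 to 4 are there at a start; the rules pass over those that are not, and their reading is None.
At some moment in a run one of cup0, cup1, cup2, cup3, ref_tile may be knocked a few centimetres aside while the robot is not near it.
Once in a run the grip may slacken for a moment while it holds something.
It also fails if it takes over 210 s, if anything falls off the work surface, if the arm or the gripper's body presses on something with over 40 N, if the wrist force passes 120 N, or if a joint passes its speed limit or range.

ROBOT

A 6-joint arm with a two-finger parallel gripper is mounted at the origin on the work surface. World frame = base frame: x ahead of the robot, y to its left, z up, the work surface at z = 0. Lengths are in mm, angles in rad, forces in N, time in s.
With the tool pointing down it reaches from about 350 to 775 mm from the base axis. Payload 7.3 kg.
Tool frame: the origin (TCP) lies midway between the tips of the shut fingers; the grasp point (between the pads) lies 19 mm behind it; z points along the fingers, x is the direction in which the jaws open and shut, and the axes are right-handed (so a half turn about z gives the same grasp; the last joint's range is limited). The gripper opens to 92 mm and grips with 3 to 60 N. Pads are 19 mm wide; open, the fingers measure 130 mm over their backs; the gripper's body (75 mm by 190 mm) begins 47 mm behind the grasp point.
Start: joints at [1.121, 0.342, 1.524, -0, 1.275, -0.146], TCP at [157.038, 500.983, 226.741] pointing down, gripper open.
Joint ranges: [-2.53, 2.53], [-0.77, 2.02], [0.04, 2.7], [-1, 4.14], [0.28, 2.66], [-3.11, 3.11]. Speed limits (rad/s): [2.57, 2.57, 3.14, 3.14, 3.14, 3.14].

INTERFACE

Orientations are given as [roll, pitch, yaw] about the fixed x, y, z axes, in that order (R = Rz(yaw) Ry(pitch) Rx(roll)).
In Python, from plant import bot gives the robot as it stands.
- The arm moves only by the shell command python3 -m pendant 'ROWS' [OPENING]. ROWS is JSON, a list of rows, each an object with "linear": the shift along the world's x, y, z in mm, a list of three; "twist": the turn about the world's z in degrees. In form: [{"linear": [x, y, z], "twist": twist}, ...]. A call has 1 to 20 rows; each row is the pose to reach, as a shift and turn from the pose commanded when the call began; what a row does not reach only later rows make up. A row lasts 1/8 s, in which the tool goes at most 62.5 mm and 10.7 degrees, less where a joint would pass 70% of its speed; a pose out of reach is approached as far as the arm can. A call with a gripper value outside its range is refused whole. OPENING is the closure in counts, from 0 (fully open) to 255 (shut), set as the call begins (- or left out, the last holds). The fingers move at their own pace and stop on an object; the grip force is fixed at half the most. Time passes only in rows, so rows that repeat a pose let the fingers close. It gives the time, the measured TCP pose, the force and the opening at its end, in the units of the state.
- bot.get_obs(): the state, without advancing time (a new reading comes with each control period).
- bot.capture(name): name is "side" or "top"; returns a dict with "frame" (400x640x3 uint8, blue, green, red), "z_map" (400x640 float32, mm along the optical axis (not along the pixel's ray), 0 where there is no reading), "fx", "fy", "cx", "cy" (pixels), "k1" (the pictures are not rectified: a ray, as slopes to the right and down, at radius r is drawn at 1 + k1 r^2 times it, then the intrinsics apply), "rvec" (rotation vector, rad) and "tvec" (3), from world to camera coordinates, as OpenCV has them. Camera axes: x right, y down, z forward; pixel columns grow to the right and rows downward; lengths in mm; the calibration is good to about 2 mm. A picture is of the moment at which its call begins.
- bot.close_job(): hands the job in, once; it reports no verdict.
The state is a dict: "time": time; "joint_positions": joint angles; "dq": joint speeds; "tau": joint torques, N m; "tool_pos": TCP position; "tcp_rot": TCP orientation; "contact_force": force on the tool from outside, world axes, zero at the start; "moment": the same for the moment, N m; "grip_width": finger opening in mm.
Only numpy, scipy, OpenCV 4.12 (cv2) and the standard library are available. Lean on these libraries where they do the work, as an engineer would, in place of code of your own. Each camera call takes 0.05 s, during which the arm holds its last target. There are 200 camera calls.

## Working session

There is one attempt and no reset: what is moved stays moved. The work goes in short steps, Python scripts to look and compute and a shell command to move; the robot and the scene stay as the last step left them, time stands still between calls to the robot, and variables do not carry over. Pictures are saved under pics/ and viewed, about 12 in all and at most 16, crops included, and the job is handed in when it is done.

```bash
ls; mkdir -p pics; cat > h.py <<'E'
import numpy as np, cv2
from plant import bot
def cap(n,save=None):
    c=bot.capture(n)
    if save: cv2.imwrite('pics/'+save+'.png',c['frame'])
    return c
def rays(c,uv):
    uv=np.asarray(uv,float).reshape(-1,2)
    K=np.array([[c['fx'],0,c['cx']],[0,c['fy'],c['cy']],[0,0,1]])
    p=cv2.undistortPoints(uv.reshape(-1,1,2),K,np.array([c['k1'],0,0,0,0.])).reshape(-1,2)
    R=cv2.Rodrigues(np.array(c['rvec'],float))[0]; t=np.array(c['tvec'],float).ravel()
    d=np.c_[p,np.ones(len(p))]@R   # R^T d
    return -R.T@t,d
def plane(c,uv,z):
    o,d=rays(c,uv); s=(z-o[2])/d[:,2]
    return o+d*s[:,None]
def proj(c,P):
    K=np.array([[c['fx'],0,c['cx']],[0,c['fy'],c['cy']],[0,0,1]])
    return cv2.projectPoints(np.asarray(P,float).reshape(-1,1,3),np.array(c['rvec'],float),np.array(c['tvec'],float),K,np.array([c['k1'],0,0,0,0.]))[0].reshape(-1,2)
def blobs(m,amin=30):
    n,l,s,ce=cv2.connectedComponentsWithStats(m.astype(np.uint8))
    return [(ce[i].round(1),s[i]) for i in range(1,n) if s[i][4]>=amin]
E
python3 - <<'E'
from h import *
for n in('top','side'):
    c=cap(n,n+'0'); print(n,rays(c,[[320,200]]),c['fx'],c['k1'])
print(bot.get_obs())
E
```

```text
pics
top (array([ 349.46794379,  -16.57267651, 1438.02723653]), array([[ 0.10458924,  0.00134308, -0.99455987]])) 416.79803646797274 -0.015565060961156396
side (array([ 255.09448569, -603.00579868,  806.01038496]), array([[ 0.29221335,  0.62418874, -0.72466341]])) 362.83706787273695 -0.016067359142799983
{'time': 0.1, 'joint_positions': array([ 1.12100920e+00,  3.42647477e-01,  1.52490990e+00, -2.68943394e-06,
        1.27538608e+00, -1.46034413e-01]), 'dq': array([ 0.00200931, -0.00053727, -0.00459222,  0.00155877,  0.00065799,
       -0.0009931 ]), 'tau': array([ 1.62940312e-03, -4.32004845e+01, -2.44699091e+01,  7.19941081e-02,
        5.24159241e-02, -4.34139952e-05]), 'tool_pos': array([156.87051616, 500.64489015, 226.12139179]), 'tcp_rot': array([-3.14139864e+00,  1.33679652e-03,  1.26704452e+00]), 'contact_force': array([0.10796896, 0.7000855 , 0.11121976]), 'moment': array([ 0.01087925, -0.02694353, -0.01809274]), 'grip_width': 92.03477563109173}
```

View pics/top0.png

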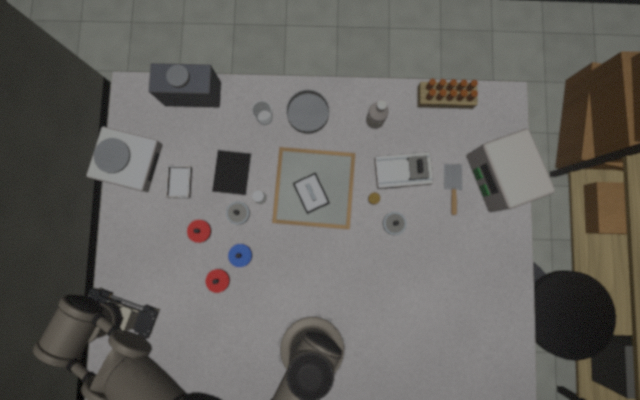

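View pics/side0.png

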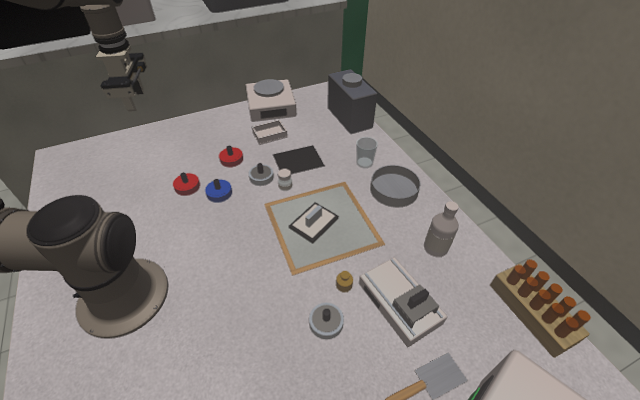

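The top view shows two grey cups, at (238,213) and (394,223). The red ones at (199,231) and (217,281) and the blue one at (240,255) are look-alikes, so I leave them. The mat is at (232,172), the tile at (311,193), the box at (403,170) with its cover at (418,167), the jar at (259,197) and the weight at (374,198). Next I measure and crop.

```bash
cat > m.py <<'E'
from h import *
import sys
def rect(c,m,z,name):
    cs,_=cv2.findContours(m.astype(np.uint8),cv2.RETR_EXTERNAL,cv2.CHAIN_APPROX_NONE)
    k=max(cs,key=cv2.contourArea); P=plane(c,k.reshape(-1,2),z)[:,:2].astype(np.float32)
    print(name,[np.round(v,1) for v in cv2.minAreaRect(P)])
def box(c,x0,y0,x1,y1):
    m=np.zeros((400,640),bool); m[y0:y1,x0:x1]=1; return m
def circ(c,uv,r,z0=10):
    "centroids of things by depth->world points above the bench near uv"
def world(c):
    v,u=np.mgrid[0:400,0:640]; o,d=rays(c,np.c_[u.ravel(),v.ravel()])
    R=cv2.Rodrigues(np.array(c['rvec'],float))[0]
    P=o+d*c['z_map'].reshape(-1,1)   # d has unit optical-axis depth
    return P.reshape(400,640,3)
E
python3 - <<'E'
from m import *
c=cap('top'); f=c['frame']; hsv=cv2.cvtColor(f,cv2.COLOR_BGR2HSV); W=world(c)
np.set_printoptions(suppress=True,precision=1)
print('bench z',np.median(W[240:300,300:340,2]), W[193,311],W[197,259],W[167,418])
print([f[p] for p in((172,232),(149,300),(160,300),(240,340),(193,311))])
g=f.max(2)
wood=(hsv[...,0]<22)&(hsv[...,1]>70)&box(c,262,140,365,235)
rect(c,wood,0,'frame')
rect(c,(g<45)&box(c,205,140,256,203),0,'mat')
rect(c,(g<75)&box(c,288,168,335,217),14,'tile')
s=cap('side'); Ws=world(s)
for n,(u,v) in dict(cupL=(238,213),cupR=(394,223),jar=(259,197),weight=(374,198),tile=(311,193),box=(403,170),red1=(199,231),blue=(240,255)).items():
    p0=plane(c,[[u,v]],20)[0]
    for cn,w in(('top',W),('side',Ws)):
        R=46 if 'cup' in n else 32
        if n in('tile',): R=75
        if n=='box':R=120
        q=w[(np.hypot(w[...,0]-p0[0],w[...,1]-p0[1])<R)&(w[...,2]>10)&(w[...,2]<130)]
        if len(q):print(n,cn,len(q),'mid',(q.min(0)+q.max(0))/2,'ext',np.ptp(q,axis=0),'hi',q[q[:,2]>q[:,2].max()-12].mean(0))
big=cv2.hconcat([cv2.resize(f[140:250,200:300],None,fx=3.9,fy=3.9,interpolation=cv2.INTER_CUBIC),cv2.resize(f[140:250,350:450],None,fx=3.9,fy=3.9,interpolation=cv2.INTER_CUBIC)])
cv2.imwrite('pics/crop1.png',big)
E
```

```text
bench z 0.019338703175662886 [517.9  16.   53.5] [499.2 188.2  61.8] [ 607.7 -333.4   92.8]
[array([37, 39, 40], dtype=uint8), array([ 86, 107, 125], dtype=uint8), array([125, 128, 124], dtype=uint8), array([137, 137, 138], dtype=uint8), array([132, 129, 124], dtype=uint8)]
frame [array([544.8,   8.5]), array([265. , 265.4]), np.float64(86.7)]
mat [array([591.7, 298.2]), array([107.9, 137.4]), np.float64(85.0)]
tile [array([467.7,   5.1]), array([0., 0.]), np.float64(0.0)]
cupL top 443 mid [446.9 265.3  36. ] ext [75.5 79.9 50.6] hi [447.2 265.4  55.3]
cupL side 387 mid [447.3 264.7  33.9] ext [78.7 80.4 47.5] hi [447.7 262.7  52.7]
cupR top 440 mid [ 424.4 -269.5   35.3] ext [78.1 78.8 49.9] hi [ 424.6 -270.    55.2]
cupR side 949 mid [ 426.2 -270.3   33.3] ext [79.  79.3 46.4] hi [ 424.9 -272.2   52.3]
jar top 156 mid [502.1 193.1  38.8] ext [43.2 45.4 56.9] hi [502.3 192.8  60.3]
jar side 246 mid [502.4 191.2  36.1] ext [42.2 44.5 51.1] hi [502.9 189.5  57.2]
weight top 128 mid [ 507.4 -198.5   33.5] ext [38.2 40.1 46.2] hi [ 508.7 -198.8   49.9]
weight side 267 mid [ 509.1 -201.1   31.1] ext [40.3 40.7 42.1] hi [ 508.8 -201.3   48.5]
tile top 781 mid [523.2  17.2  33.1] ext [139.9 126.   46.2] hi [521.6  16.8  50.4]
tile side 813 mid [523.6  13.8  31.3] ext [135.8 122.5  42.5] hi [522.6  14.1  47.1]
box top 1847 mid [ 603.3 -299.5   60.6] ext [130.3 202.4 100.9] hi [ 610.3 -340.4  103.7]
box side 3941 mid [ 597.9 -299.4   58.2] ext [148.9 198.   96. ] hi [ 611.3 -342.   102. ]
red1 top 277 mid [382.6 393.5  36.9] ext [61.2 62.6 45.5] hi [382.9 394.5  55.3]
red1 side 192 mid [382.4 391.5  37.9] ext [62.5 59.  37.6] hi [382.8 390.6  51.6]
blue top 294 mid [305.7 250.1  39.1] ext [60.5 61.9 45.3] hi [305.1 251.8  55.9]
blue side 254 mid [305.6 249.   37.7] ext [61.9 59.2 37.1] hi [304.7 248.7  52.3]
```

View pics/crop1.png

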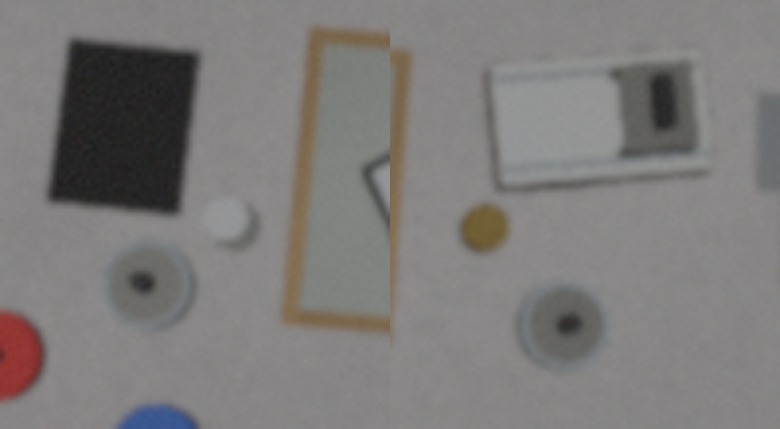

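```bash
cat > m2.py <<'E'
from m import *
np.set_printoptions(suppress=True,precision=1)
def mr(P,name):
    r=cv2.minAreaRect(P[:,:2].astype(np.float32)); (w,h),a=r[1],r[2]
    long=a if w>h else a+90
    long=(long+90)%180-90
    print(name,'c',np.round(r[0],1),'size',np.round(r[1],1),'long axis deg',round(long,1),'n',len(P))
def near(w,p,R,z0,z1):
    return w[(np.hypot(w[...,0]-p[0],w[...,1]-p[1])<R)&(w[...,2]>z0)&(w[...,2]<z1)]
def tile(W,Ws,p):
    for n,w in(('top',W),('side',Ws)):
        mr(near(w,p,80,8,60),'tile '+n); mr(near(w,p,45,36,60),'handle '+n)
E
python3 - <<'E'
from m2 import *
c=cap('top'); s=cap('side'); W=world(c);Ws=world(s); tile(W,Ws,(523,16))
for n,w in(('top',W),('side',Ws)):
    mr(near(w,(610,-341),45,85,110),'grip '+n); mr(near(w,(610,-341),60,66,110),'cover '+n); mr(near(w,(600,-300),130,15,48),'box '+n)
g=c['frame'].max(2)
for th in(60,80,95):
    m=(g<th)&box(c,205,140,252,196); v,u=np.nonzero(m); mr(plane(c,np.c_[u,v],0),'mat%d'%th)
hs=cv2.cvtColor(s['frame'],cv2.COLOR_BGR2HSV); g=s['frame'].max(2)
m=(g<80)&box(s,268,140,330,176); v,u=np.nonzero(m); mr(plane(s,np.c_[u,v],0),'mat side')
wood=(hs[...,0]<22)&(hs[...,1]>70)&box(s,262,178,388,275); v,u=np.nonzero(wood); mr(plane(s,np.c_[u,v],0),'frame side')
E
```

```text
tile top c [523.3  16. ] size [119.3 156. ] long axis deg -63.3 n 870
handle top c [522.3  17.3] size [58.8 13.7] long axis deg 28.1 n 76
tile side c [523.8  16.3] size [121.   90.9] long axis deg 26.5 n 992
handle side c [523.3  15.9] size [62.  15.2] long axis deg 27.6 n 125
grip top c [ 610.1 -340. ] size [44.6 15.6] long axis deg 5.2 n 73
cover top c [ 611. -341.] size [76.9 65.5] long axis deg 5.5 n 426
box top c [ 585.9 -293.2] size [151.  207.3] long axis deg -84.4 n 1377
grip side c [ 613.6 -341. ] size [45.9 13.6] long axis deg 3.5 n 171
cover side c [ 613.  -340.7] size [77.  63.1] long axis deg 6.8 n 926
box side c [ 585.8 -293.6] size [153.9 206.9] long axis deg -83.4 n 2914
mat60 c [591.5 298. ] size [112.2 140.8] long axis deg -4.9 n 1277
mat80 c [591.5 297.6] size [116.3 146.1] long axis deg -4.6 n 1366
mat95 c [591.8 298.1] size [119.  148.3] long axis deg -4.9 n 1425
mat side c [592.1 296.4] size [117. 148.] long axis deg -4.7 n 885
frame side c [543.7 -18.4] size [320.7 268.8] long axis deg 86.6 n 1374
```

Measured so far:

| Thing | Centre (mm) | Yaw |
|---|---|---|
| Tile | (523, 16) | 27° |
| Mat | (592, 297) | −4.8° |
| Glass | (545, 8.5) | −3.3° |
| Left cup | (447, 265) | – |
| Right cup | (424.5, −270) | – |
| Cover grip | (611, −340.5) | 5° |

Now I move above the tile.

```bash
python3 -m pendant '[{"linear":[30,-40,0],"twist":5},{"linear":[70,-93,0],"twist":10},{"linear":[110,-146,0],"twist":16},{"linear":[150,-199,0],"twist":22},{"linear":[190,-252,0],"twist":28},{"linear":[230,-305,0],"twist":34},{"linear":[270,-358,0],"twist":38},{"linear":[310,-411,-20],"twist":42},{"linear":[340,-450,-50],"twist":44.6},{"linear":[366.3,-485,-80],"twist":44.6},{"linear":[366.3,-485,-100],"twist":44.6},{"linear":[366.3,-485,-100],"twist":44.6}]' 130
python3 - <<'E'
from m2 import *
c=cap('top','top1'); s=cap('side'); W=world(c);Ws=world(s); tile(W,Ws,(523,16))
for p in((447,265),(424.5,-270)):
  for w in(W,Ws): q=near(w,p,80,10,60); print(len(q),(q.min(0)+q.max(0))/2)
q=near(W,(740,30),110,20,60); print('sieve',q.min(0),q.max(0))
E
```

```text
time: 1.8
tool_pos: [522.2, 15.3, 124.8]
tcp_rot: [-3.138, -0.003, 2.043]
contact_force: [-0.9, 0.6, 0.0]
grip_width: 45.1
tile top c [492.2  -0.4] size [47.9 93.9] long axis deg -68.8 n 204
handle top c [501.7   7.1] size [12.7 13.8] long axis deg -69.9 n 19
tile side c [523.5  16.1] size [120.1  91.1] long axis deg 26.5 n 983
handle side c [523.3  16.1] size [60.7 15.5] long axis deg 26.5 n 124
458 [452.  266.5  34.7]
406 [457.7 249.1  34.7]
434 [ 424.6 -269.9   36.1]
944 [ 426.2 -270.7   33.5]
sieve [732.7 -38.3  20.2] [829.  111.1  47.1]
```

View pics/top1.png

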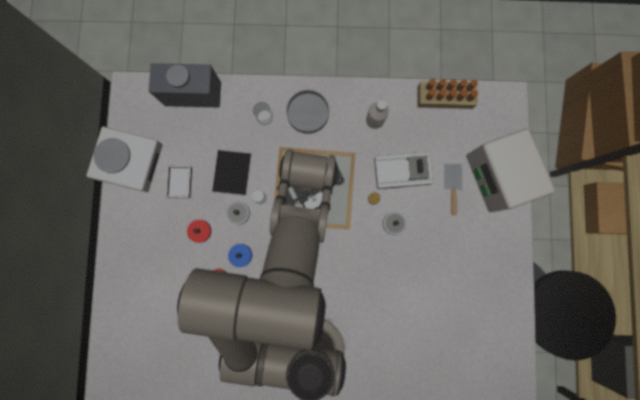

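The frame where the arm stood (120,330) holds no hidden cup, so there are exactly two. I descend and grip the tile handle.

```bash
python3 -m pendant '[{"linear":[1,0.7,-20],"twist":0},{"linear":[1,0.7,-45],"twist":0},{"linear":[1,0.7,-70],"twist":0},{"linear":[1,0.7,-90],"twist":0},{"linear":[1,0.7,-100],"twist":0},{"linear":[1,0.7,-103],"twist":0},{"linear":[1,0.7,-103],"twist":0}]'
python3 -m pendant '[{"linear":[0,0,0],"twist":0},{"linear":[0,0,0],"twist":0},{"linear":[0,0,0],"twist":0},{"linear":[0,0,0],"twist":0},{"linear":[0,0,0],"twist":0},{"linear":[0,0,0],"twist":0}]' 255
```

```text
time: 2.78
tool_pos: [524.8, 16.9, 24.6]
tcp_rot: [3.14, 0.001, 2.046]
contact_force: [0.3, 0.1, 0.3]
grip_width: 45.2
time: 3.52
tool_pos: [524.2, 16.8, 23.9]
tcp_rot: [-3.142, -0.0, 2.045]
contact_force: [-1.1, 1.1, 4.1]
grip_width: 13.9
```

```bash
python3 -m pendant '[{"linear":[2,5,0],"twist":-1},{"linear":[7,16,0],"twist":-4},{"linear":[13,29,0],"twist":-8},{"linear":[19,42,0],"twist":-12},{"linear":[25,55,0],"twist":-16},{"linear":[31,68,0],"twist":-20},{"linear":[38,80,0],"twist":-24},{"linear":[46,92,0],"twist":-28},{"linear":[55,103,0],"twist":-31},{"linear":[64,114,0],"twist":-32},{"linear":[74,124,0],"twist":-32},{"linear":[82,132,0],"twist":-32},{"linear":[82,138,0],"twist":-32},{"linear":[82,140,0],"twist":-32},{"linear":[82,140,0],"twist":-32}]'
python3 - <<'E'
from m2 import *
s=cap('side'); tile(world(s),world(s),(606,157))
E
```

```text
time: 5.4
tool_pos: [606.8, 157.1, 23.9]
tcp_rot: [3.14, -0.001, 1.487]
contact_force: [2.2, 0.4, 2.8]
grip_width: 13.8
tile top c [606.4 154.3] size [ 92.7 118.9] long axis deg -4.9 n 512
handle top c [586.3 157.8] size [16.7 17.3] long axis deg -9.2 n 36
tile side c [606.4 154.3] size [ 92.7 118.9] long axis deg -4.9 n 512
handle side c [586.3 157.8] size [16.7 17.3] long axis deg -9.2 n 36
```

Tile held. I continue to the mat.

```bash
python3 -m pendant '[{"linear":[0,4,0],"twist":0},{"linear":[0,15,0],"twist":0},{"linear":[0,28,0],"twist":0},{"linear":[0,41,0],"twist":0},{"linear":[0,54,0],"twist":0},{"linear":[0,67,0],"twist":0},{"linear":[0,80,0],"twist":0},{"linear":[-3,92,0],"twist":0},{"linear":[-6,104,0],"twist":0},{"linear":[-9,116,0],"twist":0},{"linear":[-12,127,0],"twist":0},{"linear":[-14,136,0],"twist":0},{"linear":[-14,141,0],"twist":0},{"linear":[-14,141,0],"twist":0},{"linear":[-14,141,0],"twist":0}]'
python3 - <<'E'
from m2 import *
s=cap('side'); tile(world(s),world(s),(592,297))
E
```

```text
time: 7.32
tool_pos: [591.8, 299.1, 23.9]
tcp_rot: [-3.141, -0.001, 1.488]
contact_force: [-0.2, -1.6, 5.9]
grip_width: 13.8
tile top c [591.5 294.6] size [ 90.6 120.7] long axis deg -6.6 n 451
handle top c [568.4 296.9] size [18.2 12.8] long axis deg 79.0 n 22
tile side c [591.5 294.6] size [ 90.6 120.7] long axis deg -6.6 n 451
handle side c [568.4 296.9] size [18.2 12.8] long axis deg 79.0 n 22
```

```bash
python3 -m pendant '[{"linear":[0,-1.5,0],"twist":0},{"linear":[0,-1.5,0],"twist":0},{"linear":[0,-1.5,0],"twist":0}]'; python3 -m pendant '[{"linear":[0,0,0],"twist":0},{"linear":[0,0,0],"twist":0},{"linear":[0,0,0],"twist":0},{"linear":[0,0,0],"twist":0},{"linear":[0,0,10],"twist":0},{"linear":[0,0,35],"twist":0},{"linear":[0,0,70],"twist":0},{"linear":[0,0,100],"twist":0},{"linear":[-60,-30,110],"twist":0},{"linear":[-110,-35,110],"twist":0},{"linear":[-144,-33,110],"twist":0},{"linear":[-144,-33,110],"twist":0}]' 130
python3 - <<'E'
from m2 import *
s=cap('side'); c=cap('top');W=world(c);Ws=world(s);tile(W,Ws,(592,297))
g=s['frame'].max(2)
for p in((447,265),(424.5,-270)):
  for w in(W,Ws): q=near(w,p,70,10,60); print(len(q),(q.min(0)+q.max(0))/2, near(w,p,50,45,60).mean(0))
cv2.imwrite('pics/mat.png',cv2.resize(s['frame'][90:240,170:400],None,fx=3.4,fy=3.4,interpolation=cv2.INTER_CUBIC))
E
```

```text
time: 7.75
tool_pos: [592.0, 297.3, 23.9]
tcp_rot: [-3.141, -0.001, 1.487]
contact_force: [0.2, 4.3, 5.1]
grip_width: 13.8
time: 9.25
tool_pos: [446.5, 263.3, 134.9]
tcp_rot: [3.141, -0.0, 1.488]
contact_force: [0.5, -0.0, -0.3]
grip_width: 45.2
tile top c [587.4 294.6] size [141.2 111.7] long axis deg 8.3 n 724
handle top c [591.7 295.8] size [14.7 60.8] long axis deg -5.9 n 87
tile side c [592.  293.3] size [ 91.3 120.4] long axis deg -4.5 n 609
handle side c [592.3 294.1] size [17.8 59.2] long axis deg -1.8 n 93
21 [414.9 253.4  25. ] [nan nan nan]
390 [448.2 265.1  33.5] [447.9 263.   52.1]
440 [ 424.7 -269.    34.3] [ 424.6 -270.1   54.6]
944 [ 426.2 -270.1   33.3] [ 425.  -272.    52.9]<stdin>:5: RuntimeWarning: Mean of empty slice.
  ret = um.true_divide(
```

View pics/mat.png

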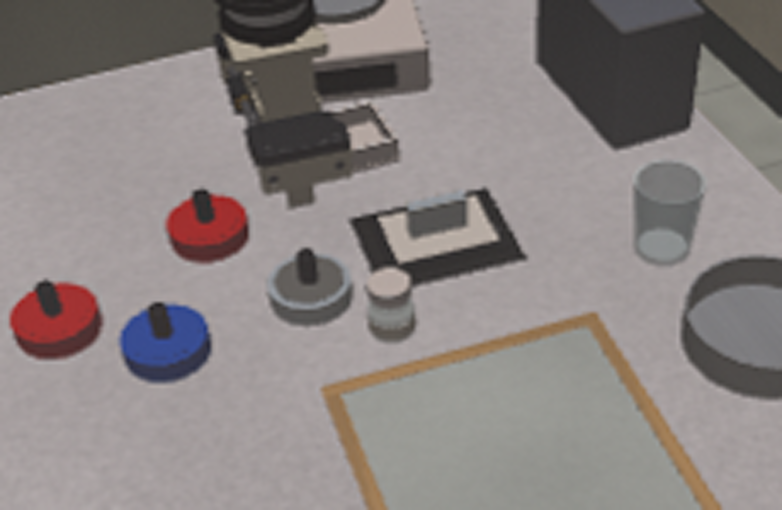

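The crop shows the tile on the mat with a dark border all round (440,235), and the cup at (310,285) with the gripper above it. I grip the left cup.

```bash
python3 -m pendant '[{"linear":[0.8,1.5,-20],"twist":0},{"linear":[0.8,1.5,-45],"twist":0},{"linear":[0.8,1.5,-70],"twist":0},{"linear":[0.8,1.5,-90],"twist":0},{"linear":[0.8,1.5,-101],"twist":0},{"linear":[0.8,1.5,-104],"twist":0},{"linear":[0.8,1.5,-104],"twist":0}]'
python3 -m pendant '[{"linear":[0,0,0],"twist":0},{"linear":[0,0,0],"twist":0},{"linear":[0,0,0],"twist":0},{"linear":[0,0,0],"twist":0},{"linear":[0,0,0],"twist":0},{"linear":[0,0,0],"twist":0}]' 255
```

```text
time: 10.22
tool_pos: [449.7, 264.8, 30.1]
tcp_rot: [3.141, -0.0, 1.487]
contact_force: [0.2, 0.7, 0.3]
grip_width: 45.5
time: 10.98
tool_pos: [449.4, 264.9, 30.1]
tcp_rot: [3.141, -0.001, 1.487]
contact_force: [-0.4, 1.4, 4.6]
grip_width: 17.4
```

```bash
python3 -m pendant '[{"linear":[-2,-3,0],"twist":0},{"linear":[-7,-10,0],"twist":0},{"linear":[-14,-21,0],"twist":0},{"linear":[-20,-33,0],"twist":0},{"linear":[-25,-45,0],"twist":0},{"linear":[-27,-58,0],"twist":0},{"linear":[-27,-71,0],"twist":0},{"linear":[-27,-84,0],"twist":0},{"linear":[-26,-97,0],"twist":0},{"linear":[-21,-110,0],"twist":0},{"linear":[-12,-120,0],"twist":0},{"linear":[-2,-129,0],"twist":0},{"linear":[9,-138,0],"twist":0},{"linear":[20,-147,0],"twist":0},{"linear":[31,-156,0],"twist":0},{"linear":[42,-165,0],"twist":0},{"linear":[53,-174,0],"twist":0},{"linear":[64,-183,0],"twist":0},{"linear":[75,-192,0],"twist":0},{"linear":[83,-198,0],"twist":0}]'
python3 -m pendant '[{"linear":[5,-4,0],"twist":0},{"linear":[7,-6,0],"twist":0},{"linear":[7,-6,0],"twist":0},{"linear":[7,-6,0],"twist":0}]'
python3 - <<'E'
from m2 import *
s=cap('side');Ws=world(s);q=near(Ws,(537,61),55,10,35);print(len(q),(q.min(0)+q.max(0))/2,np.ptp(q,axis=0))
E
```

```text
time: 13.48
tool_pos: [528.5, 66.9, 30.0]
tcp_rot: [-3.134, -0.001, 1.487]
contact_force: [-10.0, 6.9, 17.8]
grip_width: 17.1
time: 13.98
tool_pos: [535.9, 61.0, 30.0]
tcp_rot: [-3.136, -0.001, 1.487]
contact_force: [-6.3, 5.1, 14.2]
grip_width: 17.1
253 [528.9  58.5  20.7] [68.5 79.7 21.3]
```

```bash
python3 -m pendant '[{"linear":[0,0,0],"twist":0},{"linear":[0,0,0],"twist":0},{"linear":[0,0,0],"twist":0},{"linear":[0,0,0],"twist":0},{"linear":[0,0,10],"twist":0},{"linear":[0,0,35],"twist":0},{"linear":[0,0,70],"twist":0},{"linear":[0,-10,90],"twist":0},{"linear":[-20,-50,90],"twist":0},{"linear":[-40,-100,90],"twist":0},{"linear":[-60,-160,90],"twist":0},{"linear":[-80,-220,90],"twist":0},{"linear":[-100,-280,90],"twist":0},{"linear":[-110,-315,90],"twist":0},{"linear":[-111.5,-331,90],"twist":0},{"linear":[-111.5,-331,90],"twist":0},{"linear":[-111.5,-331,90],"twist":0}]' 130
python3 - <<'E'
from m2 import *
s=cap('side'); c=cap('top','top2');W=world(c);Ws=world(s);tile(W,Ws,(592,295))
for p in((537,61),(424.5,-270)):
  for w in(W,Ws): q=near(w,p,70,10,60); print(len(q),(q.min(0)+q.max(0))/2,np.ptp(q,axis=0))
E
```

```text
time: 16.15
tool_pos: [428.0, -268.9, 119.8]
tcp_rot: [-3.141, -0.001, 1.488]
contact_force: [0.6, -0.3, 0.1]
grip_width: 44.6
tile top c [594.8 288.7] size [107.2 129.5] long axis deg -6.7 n 852
handle top c [591.6 295.7] size [15.3 58.7] long axis deg -4.0 n 86
tile side c [583.2 293.5] size [ 90.8 104.7] long axis deg -9.6 n 511
handle side c [589.1 294.5] size [19.2 52.6] long axis deg -0.7 n 79
429 [533.6  59.9  35.3] [79.6 79.  47.1]Traceback (most recent call last):
  File "<stdin>", line 4, in <module>
    return umr_minimum(a, axis, None, out, keepdims, initial, where)
ValueError: zero-size array to reduction operation minimum which has no identity
```

```bash
python3 -m pendant '[{"linear":[-2.5,-1,-20],"twist":0},{"linear":[-2.5,-1,-45],"twist":0},{"linear":[-2.5,-1,-70],"twist":0},{"linear":[-2.5,-1,-85],"twist":0},{"linear":[-2.5,-1,-89],"twist":0},{"linear":[-2.5,-1,-89],"twist":0}]'
python3 -m pendant '[{"linear":[0,0,0],"twist":0},{"linear":[0,0,0],"twist":0},{"linear":[0,0,0],"twist":0},{"linear":[0,0,0],"twist":0},{"linear":[0,0,0],"twist":0},{"linear":[0,0,0],"twist":0}]' 255
```

```text
time: 17.0
tool_pos: [425.4, -271.3, 31.0]
tcp_rot: [3.141, 0.0, 1.487]
contact_force: [-0.4, 0.7, 0.4]
grip_width: 45.1
time: 17.75
tool_pos: [425.2, -271.1, 31.1]
tcp_rot: [3.141, -0.0, 1.487]
contact_force: [-0.3, 3.5, 5.7]
grip_width: 17.1
```

```bash
python3 -m pendant '[{"linear":[0,3,0],"twist":0},{"linear":[-1,11,0],"twist":0},{"linear":[-2,23,0],"twist":0},{"linear":[-3,36,0],"twist":0},{"linear":[-4,49,0],"twist":0},{"linear":[-5,62,0],"twist":0},{"linear":[-5,75,0],"twist":0},{"linear":[-5,88,0],"twist":0},{"linear":[-3,101,0],"twist":0},{"linear":[4,112,0],"twist":0},{"linear":[13,122,0],"twist":0},{"linear":[22,132,0],"twist":0},{"linear":[31,142,0],"twist":0},{"linear":[40,152,0],"twist":0},{"linear":[49,162,0],"twist":0},{"linear":[58,172,0],"twist":0},{"linear":[67,182,0],"twist":0},{"linear":[76,192,0],"twist":0},{"linear":[85,202,0],"twist":0},{"linear":[94,212,0],"twist":0}]'
python3 -m pendant '[{"linear":[7,8,0],"twist":0},{"linear":[12,13,0],"twist":0},{"linear":[13,15,0],"twist":0},{"linear":[13,15,0],"twist":0},{"linear":[13,15,0],"twist":0}]'
python3 -m pendant '[{"linear":[0,0,0],"twist":0},{"linear":[0,0,0],"twist":0},{"linear":[0,0,0],"twist":0},{"linear":[0,0,0],"twist":0},{"linear":[0,0,10],"twist":0},{"linear":[0,0,40],"twist":0},{"linear":[0,0,80],"twist":0},{"linear":[-5,-10,110],"twist":0},{"linear":[-5,-40,140],"twist":0},{"linear":[0,-80,150],"twist":0},{"linear":[0,-130,150],"twist":-5},{"linear":[0,-180,150],"twist":-10},{"linear":[0,-230,150],"twist":-15},{"linear":[0,-270,150],"twist":-15},{"linear":[0,-270,150],"twist":-15}]' 130
python3 - <<'E'
from m2 import *
s=cap('side','side3'); c=cap('top','top3');W=world(c);Ws=world(s);tile(W,Ws,(592,295))
for p in((534,60),(532,-44)):
  for w in(W,Ws):
    q=near(w,p,52,10,60); print(len(q),(q.min(0)+q.max(0))/2,np.ptp(q,axis=0)) if len(q) else print('none')
for n,w in(('top',W),('side',Ws)): mr(near(w,(610,-341),45,85,110),'grip '+n)
E
```

```text
time: 20.25
tool_pos: [517.2, -58.7, 31.0]
tcp_rot: [-3.138, 0.001, 1.488]
contact_force: [-6.6, -6.5, 11.7]
grip_width: 17.6
time: 20.88
tool_pos: [530.5, -43.7, 31.0]
tcp_rot: [-3.139, 0.0, 1.488]
contact_force: [-3.8, -4.8, 8.8]
grip_width: 17.3
time: 22.75
tool_pos: [531.5, -317.1, 180.9]
tcp_rot: [3.141, 0.0, 1.221]
contact_force: [0.1, -0.5, -1.2]
grip_width: 45.1
tile top c [589.5 300.8] size [100.5 130.8] long axis deg -4.4 n 853
handle top c [591.6 295.4] size [14.5 59.7] long axis deg -5.1 n 87
tile side c [543.5 290.5] size [ 42.2 100.3] long axis deg -69.1 n 132
handle side c [0. 0.] size [0. 0.] long axis deg -90.0 n 0
428 [533.3  60.2  34.6] [78.9 79.4 48.5]
493 [534.2  58.6  33. ] [78.7 81.5 46. ]
423 [530.2 -44.6  36.4] [76.6 75.7 46.8]
585 [531.2 -45.8  33.5] [80.  80.7 46.8]
grip top c [ 623.5 -335.5] size [10.2 18.4] long axis deg -2.1 n 23
grip side c [ 594.3 -348.5] size [2.3 0. ] long axis deg -19.2 n 2
```

View pics/top3.png

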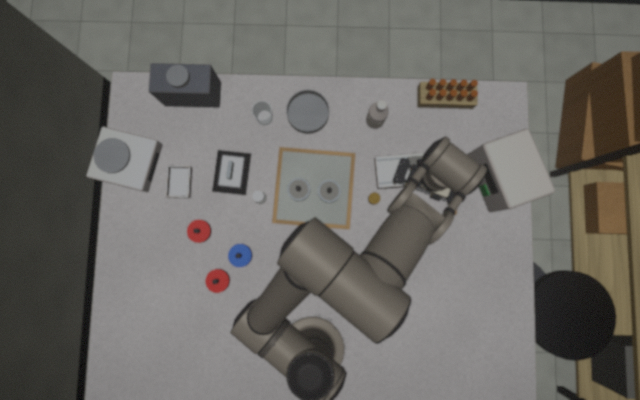

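The two cups at (299,188) and (329,190) are on the glass, and the tile at (231,172) is on its mat. The bystanders are unmoved. Now the cover.

```bash
python3 -m pendant '[{"linear":[25,-8,0],"twist":8},{"linear":[55,-16,0],"twist":16},{"linear":[80,-23.5,-10],"twist":24},{"linear":[80,-23.5,-40],"twist":25.5},{"linear":[80,-23.5,-50],"twist":25.5},{"linear":[80,-23.5,-50],"twist":25.5},{"linear":[80,-23.5,-50],"twist":25.5}]'
python3 - <<'E'
from m2 import *
s=cap('side'); w=world(s); mr(near(w,(611,-341),45,85,106),'grip')
cv2.imwrite('pics/grip.png',cv2.resize(s['frame'][230:350,340:500],None,fx=4,fy=4,interpolation=cv2.INTER_CUBIC))
E
```

```text
time: 23.72
tool_pos: [612.6, -337.8, 132.4]
tcp_rot: [3.14, 0.001, 1.67]
contact_force: [-0.3, -0.1, 0.1]
grip_width: 45.0
grip c [ 612.1 -340.9] size [43.9 13.1] long axis deg 5.5 n 161
```

View pics/grip.png

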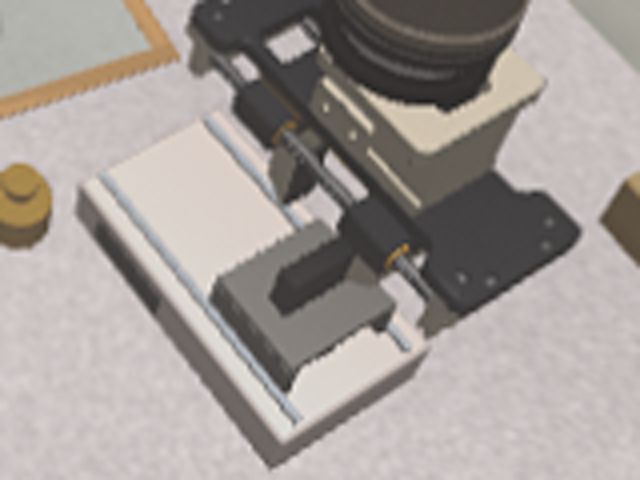

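The gripper is open above the black grip (315,272 in the crop), with a finger on each side. I descend.

```bash
python3 -m pendant '[{"linear":[0,0,-5],"twist":0},{"linear":[0,0,-25],"twist":0},{"linear":[0,0,-42],"twist":0},{"linear":[0,0,-52],"twist":0},{"linear":[0,0,-54],"twist":0},{"linear":[0,0,-54],"twist":0}]'
python3 -m pendant '[{"linear":[0,0,0],"twist":0},{"linear":[0,0,0],"twist":0},{"linear":[0,0,0],"twist":0},{"linear":[0,0,0],"twist":0},{"linear":[0,0,0],"twist":0},{"linear":[0,0,0],"twist":0}]' 255
```

```text
time: 24.52
tool_pos: [612.4, -338.0, 77.1]
tcp_rot: [3.141, 0.0, 1.67]
contact_force: [0.0, 0.4, -0.2]
grip_width: 45.1
time: 25.28
tool_pos: [612.2, -338.1, 77.0]
tcp_rot: [3.141, 0.0, 1.67]
contact_force: [-0.4, -1.4, 0.8]
grip_width: 13.5
```

```bash
python3 -m pendant '[{"linear":[-0.5,4,0],"twist":0},{"linear":[-1.5,14,0],"twist":0},{"linear":[-2.5,25,0],"twist":0},{"linear":[-3.5,36,0],"twist":0},{"linear":[-4.5,47,0],"twist":0},{"linear":[-5.5,58,0],"twist":0},{"linear":[-6.5,68,0],"twist":0},{"linear":[-7.5,76,0],"twist":0},{"linear":[-8,81,0],"twist":0},{"linear":[-8.2,84,0],"twist":0},{"linear":[-8.2,86,0],"twist":0},{"linear":[-8.2,86,0],"twist":0}]'
```

```text
time: 26.78
tool_pos: [603.7, -257.6, 77.0]
tcp_rot: [3.141, 0.009, 1.669]
contact_force: [-3.6, -23.5, -1.5]
grip_width: 13.8
```

```bash
python3 -m pendant '[{"linear":[0,0,0],"twist":0},{"linear":[0,0,0],"twist":0},{"linear":[0,0,0],"twist":0},{"linear":[0,0,0],"twist":0},{"linear":[0,0,20],"twist":0},{"linear":[0,0,50],"twist":0},{"linear":[0,0,80],"twist":0},{"linear":[-40,0,90],"twist":0},{"linear":[-80,0,90],"twist":0},{"linear":[-110,0,90],"twist":0},{"linear":[-110,0,90],"twist":0}]' 130
python3 - <<'E'
from m2 import *
s=cap('side'); c=cap('top');W=world(c);Ws=world(s)
for n,w in(('top',W),('side',Ws)):
  mr(near(w,(603,-256),45,85,106),'grip '+n); q=near(w,(612,-341),22,55,68); print('button',len(q),(q.min(0)+q.max(0))/2,np.ptp(q,axis=0)) if len(q) else 0
cv2.imwrite('pics/open.png',cv2.resize(s['frame'][240:350,340:500],None,fx=4,fy=4,interpolation=cv2.INTER_CUBIC))
E
```

```text
time: 28.15
tool_pos: [492.6, -251.4, 167.1]
tcp_rot: [-3.141, -0.001, 1.669]
contact_force: [0.5, 0.2, -0.6]
grip_width: 45.4
grip top c [ 607.8 -257.4] size [31.5 12.3] long axis deg 5.5 n 36
grip side c [ 621.1 -264.2] size [10.9  2.1] long axis deg 12.7 n 8
button 162 [ 613.5 -342.8   59.9] [30.  31.7  9.1]
```

View pics/open.png

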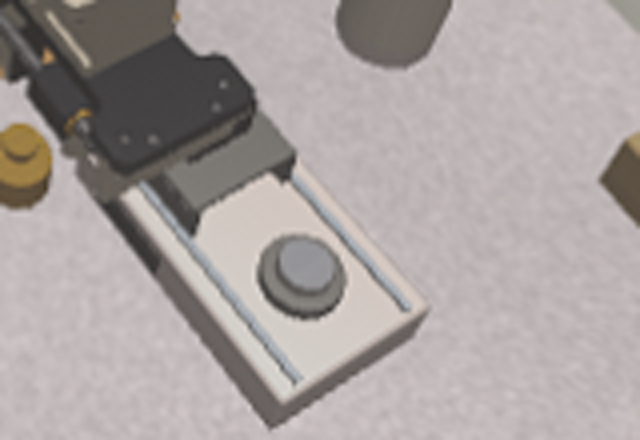

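The cover is open against its stop, and the button is clear at (303,265) in the crop. I press it with the fingers shut.

```bash
python3 -m pendant '[{"linear":[10,-15,0],"twist":0},{"linear":[40,-40,0],"twist":0},{"linear":[80,-65,0],"twist":0},{"linear":[110,-85,0],"twist":0},{"linear":[119.5,-90,-20],"twist":0},{"linear":[119.5,-90,-50],"twist":0},{"linear":[119.5,-90,-80],"twist":0},{"linear":[119.5,-90,-95],"twist":0},{"linear":[119.5,-90,-100],"twist":0},{"linear":[119.5,-90,-100],"twist":0}]' 255
python3 -m pendant '[{"linear":[0,0,-3],"twist":0},{"linear":[0,0,-6],"twist":0},{"linear":[0,0,-9],"twist":0},{"linear":[0,0,-11],"twist":0},{"linear":[0,0,-12],"twist":0},{"linear":[0,0,-13],"twist":0},{"linear":[0,0,-13],"twist":0},{"linear":[0,0,-13],"twist":0}]'
```

```text
time: 29.5
tool_pos: [613.7, -341.8, 67.2]
tcp_rot: [3.141, 0.0, 1.67]
contact_force: [0.2, -0.0, 0.2]
grip_width: 0.1
time: 30.5
tool_pos: [613.9, -342.2, 56.2]
tcp_rot: [3.14, 0.002, 1.67]
contact_force: [-3.3, 1.6, 12.5]
grip_width: 0.4
```

12.5 N at z 56.2 is well over the 5 N needed, so the button is at its stop. One more millimetre for certainty, then I rise and go back to the grip.

```bash
python3 -m pendant '[{"linear":[0,0,-1],"twist":0},{"linear":[0,0,-1],"twist":0},{"linear":[0,0,-1],"twist":0}]'
python3 -m pendant '[{"linear":[0,0,8],"twist":0},{"linear":[0,0,30],"twist":0},{"linear":[0,0,65],"twist":0},{"linear":[-2,15,80],"twist":0},{"linear":[-4,45,80],"twist":0},{"linear":[-7,75,80],"twist":0},{"linear":[-8.5,85,80],"twist":0},{"linear":[-8.5,85,78],"twist":0},{"linear":[-8.5,85,78],"twist":0}]' 130
python3 - <<'E'
from m2 import *
s=cap('side'); mr(near(world(s),(603,-256),45,85,106),'grip')
E
```

```text
time: 30.88
tool_pos: [614.0, -342.2, 56.0]
tcp_rot: [3.14, 0.002, 1.67]
contact_force: [-4.2, 3.0, 17.5]
grip_width: 0.6
time: 32.0
tool_pos: [604.8, -257.6, 130.2]
tcp_rot: [-3.141, -0.0, 1.67]
contact_force: [0.2, -0.2, -0.4]
grip_width: 45.0
grip c [ 602.6 -260.1] size [43.5 14.4] long axis deg 7.6 n 152
```

```bash
python3 -m pendant '[{"linear":[0,-1,-10],"twist":0},{"linear":[0,-1,-30],"twist":0},{"linear":[0,-1,-46],"twist":0},{"linear":[0,-1,-53],"twist":0},{"linear":[0,-1,-54],"twist":0},{"linear":[0,-1,-54],"twist":0}]'
python3 -m pendant '[{"linear":[0,0,0],"twist":0},{"linear":[0,0,0],"twist":0},{"linear":[0,0,0],"twist":0},{"linear":[0,0,0],"twist":0},{"linear":[0,0,0],"twist":0},{"linear":[0,0,0],"twist":0}]' 255
python3 -m pendant '[{"linear":[0.5,-4,0],"twist":0},{"linear":[1.5,-14,0],"twist":0},{"linear":[2.5,-25,0],"twist":0},{"linear":[3.5,-36,0],"twist":0},{"linear":[4.5,-47,0],"twist":0},{"linear":[5.5,-58,0],"twist":0},{"linear":[6.5,-68,0],"twist":0},{"linear":[7.5,-76,0],"twist":0},{"linear":[8,-81,0],"twist":0},{"linear":[8.2,-84,0],"twist":0},{"linear":[8.3,-86,0],"twist":0},{"linear":[8.3,-86,0],"twist":0}]'
```

```text
time: 32.8
tool_pos: [605.3, -258.0, 77.2]
tcp_rot: [3.141, 0.0, 1.67]
contact_force: [0.8, -0.0, -0.3]
grip_width: 44.8
time: 33.55
tool_pos: [605.0, -257.8, 76.9]
tcp_rot: [3.141, 0.0, 1.67]
contact_force: [-0.6, 0.7, 1.8]
grip_width: 14.1
time: 35.05
tool_pos: [613.9, -342.3, 76.9]
tcp_rot: [3.141, -0.003, 1.671]
contact_force: [3.9, 7.9, 4.8]
grip_width: 13.6
```

```bash
python3 -m pendant '[{"linear":[0.1,-1.5,0],"twist":0},{"linear":[0.2,-3,0],"twist":0},{"linear":[0.2,-3,0],"twist":0},{"linear":[0.2,-3,0],"twist":0}]'
python3 -m pendant '[{"linear":[0,0,0],"twist":0},{"linear":[0,0,0],"twist":0},{"linear":[0,0,0],"twist":0},{"linear":[0,0,0],"twist":0},{"linear":[0,0,20],"twist":0},{"linear":[0,0,50],"twist":0},{"linear":[0,0,80],"twist":0},{"linear":[-40,0,110],"twist":0},{"linear":[-90,0,130],"twist":0},{"linear":[-140,-10,150],"twist":0},{"linear":[-180,-20,150],"twist":0},{"linear":[-220,-30,150],"twist":0},{"linear":[-220,-30,150],"twist":0},{"linear":[-220,-30,150],"twist":0}]' 130
python3 - <<'E'
from m2 import *
s=cap('side','side4'); c=cap('top','top4');W=world(c);Ws=world(s);tile(W,Ws,(592,295))
for p in((534,60),(532,-45)):
  for w in(W,Ws):
    q=near(w,p,52,10,60); print(len(q),(q.min(0)+q.max(0))/2,np.ptp(q,axis=0)) if len(q) else print('none')
for n,w in(('top',W),('side',Ws)):
  mr(near(w,(610,-341),45,85,110),'grip '+n);mr(near(w,(610,-341),60,66,110),'cover '+n)
E
```

```text
time: 35.55
tool_pos: [613.9, -342.4, 76.9]
tcp_rot: [-3.141, -0.007, 1.672]
contact_force: [2.7, 17.9, 8.2]
grip_width: 13.8
time: 37.3
tool_pos: [393.8, -377.0, 227.0]
tcp_rot: [3.141, 0.0, 1.67]
contact_force: [-0.6, -0.1, 0.8]
grip_width: 45.1
tile top c [595.2 285.4] size [121.6 136.8] long axis deg -6.0 n 860
handle top c [591.3 295.8] size [15.7 59.9] long axis deg -5.5 n 87
tile side c [592.  293.8] size [ 91.9 119.5] long axis deg -5.0 n 606
handle side c [592.5 294. ] size [19. 61.] long axis deg -5.1 n 95
433 [533.3  54.6  34.5] [78.7 89.6 48.2]
none
245 [509.3 -31.7  34.9] [55.3 76.4 48.5]
none
grip top c [ 611.2 -343.1] size [44.5 15.8] long axis deg 7.5 n 79
cover top c [ 611.5 -343.3] size [75.7 65.7] long axis deg 5.6 n 432
grip side c [ 613.6 -342.9] size [45.4 14.2] long axis deg 5.8 n 183
cover side c [ 613.2 -343.4] size [77.1 63.7] long axis deg 6.0 n 926
```

View pics/top4.png

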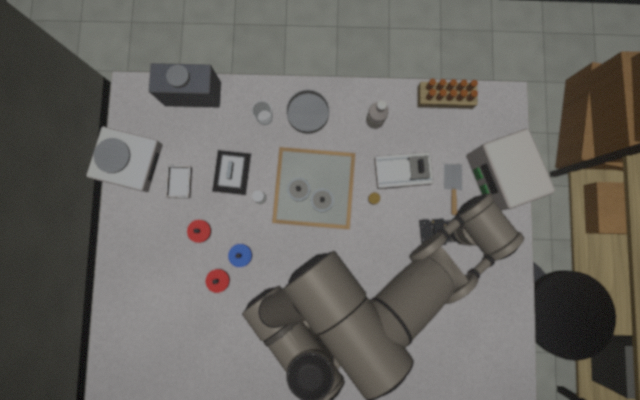

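View pics/side4.png

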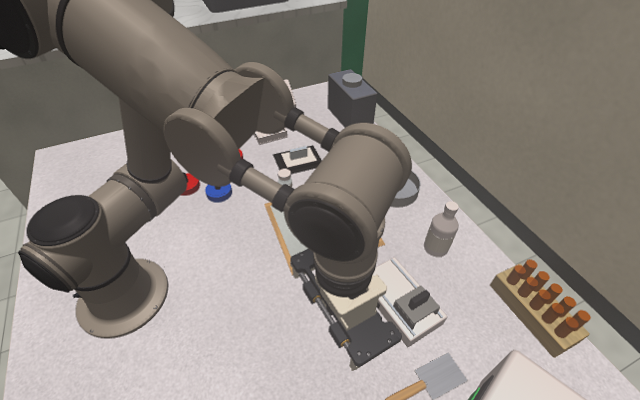

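Cover shut. The right cup has been knocked to (322,201), so I measure whether it is still wholly on the glass.

```bash
python3 - <<'E'
from m2 import *
c=cap('top','top5');W=world(c); p=plane(c,[[322,201]],40)[0]; print(p)
q=near(W,(495,-26),46,10,60); m=(q.min(0)+q.max(0))/2; print(len(q),m,np.ptp(q,axis=0))
hsv=cv2.cvtColor(c['frame'],cv2.COLOR_BGR2HSV)
wood=(hsv[...,0]<22)&(hsv[...,1]>70)&box(c,262,140,365,235); v,u=np.nonzero(wood); mr(plane(c,np.c_[u,v],0),'frame')
a=np.radians(-3.3);d=m[:2]-[544.8,8.5];print('local',np.array([[np.cos(a),np.sin(a)],[-np.sin(a),np.cos(a)]])@d)
d=np.array([533.3,60])-[544.8,8.5];print('L local',np.array([[np.cos(a),np.sin(a)],[-np.sin(a),np.cos(a)]])@d)
cv2.imwrite('pics/cups.png',cv2.resize(c['frame'][140:235,262:366],None,fx=6,fy=6,interpolation=cv2.INTER_CUBIC))
E
```

```text
[493.3 -21.5  40. ]
426 [498.8 -21.4  37.2] [76.5 75.8 45. ]
frame c [544.8   8.6] size [264.6 265. ] long axis deg -3.3 n 810
local [-44.2 -32.5]
L local [-14.4  50.8]
```

View pics/cups.png

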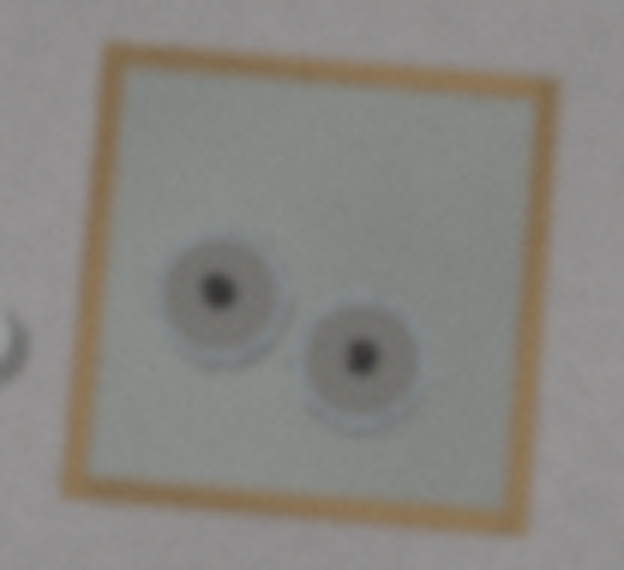

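In the crop both cups, at (222,295) and (362,362), are wholly inside the glass. The knocked one still has about 36 mm to the edge, so nothing needs fixing. Handing in.

```bash
python3 -c "
from plant import bot; print(bot.close_job(), bot.get_obs()['time'])"
```

```text
the job is handed in; nothing more can be done
the job is handed in; nothing more can be done
```

The job is handed in, at about 37 s of robot time. I slid the tile onto its mat and the only two grey cups on the bench onto the glass. Then I opened the dust cover, pressed the button and shut the cover again.

**Tile:** it sits within about 3 mm of the mat's centre and is square to within about 1°. The two cameras disagree by about 2 mm in y.

**Cups:** both are wholly on the glass, with at least about 25 mm to the edge. The right cup was knocked about 40 mm aside after I had placed it, but it stayed on the glass, so I left it there.

**Cover:**
- **Open:** it stopped against 23 N, against about 2 N of sliding friction, so I took that as the end stop. The cameras put its travel at 83–86 mm, against 85 mm nominal.
- **Shut:** it stopped against 18 N. It reads about 2 mm further shut than at the start, so it may have begun slightly open.

**Button:** it was pressed to z 56.0 mm with 17.5 N, which matches its full 6 mm of travel.

**Forces:** while sliding, the cups gave up to about 18 N upward on the tool. They lay flat when I checked afterwards.

**Bystanders:** by eye in the last top picture they had not moved; I did not measure them again. The side camera's view of the cups was blocked by the arm, so the final cup check is from the top camera alone.

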